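# Cross the polariser of a strain viewer

## Robot

A 6-joint arm with a two-finger parallel gripper is mounted at the origin on the work surface. World frame = base frame: x ahead of the robot, y to its left, z up, the work surface at z = 0. Lengths are in m, angles in rad, forces in N, time in s.
With the tool pointing down it reaches from about 0.375 to 0.9 m from the base axis. Payload 3.1 kg.
Tool frame: the origin (TCP) lies on the mounting face of the last link; the fingertips stand 182 mm ahead of it and the grasp point (between the pads) lies 164 mm ahead of it; z points along the fingers, y is the direction in which the jaws open and shut (so a half turn about z gives the same grasp; the last joint's range is limited). The gripper opens to 87 mm and grips with 3 to 60 N. Pads are 19 mm wide; open, the fingers measure 117 mm over their backs; the gripper's body (75 mm by 190 mm) begins 51 mm behind the grasp point.
Start: joints at [-1.302, 0.527, 1.433, -0, 1.181, -0.178], TCP at [0.27, -0.564, 0.405] pointing down, gripper open.
Joint ranges: [-3.08, 3.08], [-0.75, 2.2], [0.22, 2.44], [-1.43, 4.57], [0, 2.65], [-2.85, 2.85]. Speed limits (rad/s): [2.79, 2.79, 3.14, 3.14, 3.14, 3.14].

## Interface

Orientations are given as a unit quaternion [x, y, z, w].
In Python, from rig import robot, camera, camera_model gives the robot as it stands.
- The arm moves only by the tool drive_tool, never from a script. Its argument "plan" is a list that holds one entry, the list of rows, each a list of 6 numbers: the shift along the world's x, y, z in units of 2.5 cm (1.0 is 2.5 cm), then the turn, a rotation vector about the world's x, y, z in units of 6 degrees (1.0 is 6 degrees). A call has 1 to 8 rows; each row shifts and turns the commanded pose from where the row before left it; what a row does not reach is not made up. A row lasts 1/8 s, in which the tool goes at most 62.5 mm and 10.7 degrees, less where a joint would pass 70% of its speed; a pose out of reach is approached as far as the arm can. A call with a number of a shift or a turn outside -1 to 1 is refused whole. A call with a gripper value outside its range is refused whole. "grip" is the closure, from 0 (fully open) to 1 (shut), set as the call begins (left out, the last holds). The fingers move at their own pace and stop on an object; "force" is the grip in N (left out, the last holds). Time passes only in rows, so rows that do not move let the fingers close. It gives the time, the measured TCP pose, the force and the opening at its end, in the units of the state.
- robot.get_obs(): the state, without advancing time (a new reading comes with each control period).
- camera(name): name is "scene" or "top"; returns the picture (480x640x3 uint8, red, green, blue); there is no depth.
- camera_model(name): a dict with "K" (3x3 intrinsics, pixels), "world_to_cam" (4x4, takes a point from world to camera coordinates). Camera axes: x right, y up, looking along -z (the intrinsics and any distortion apply to the point x, -y, -z); pixel columns grow to the right and rows downward; lengths in m; the calibration is good to about 2 mm. A picture is of the moment at which its call begins. camera_model takes no time and is no camera call.
- robot.hand_in(): hands the job in, once; it reports no verdict.
The state is a dict: "time": time; "q": joint angles; "joint_velocities": joint speeds; "joint_torque": joint torques, N m; "position": TCP position; "tool_rot": TCP orientation; "ft_force": force on the tool from outside, world axes, zero at the start; "moment": the same for the moment, N m; "grip_width": finger opening in m.
Only numpy, scipy, OpenCV 4.12 (cv2) and the standard library are available. Lean on these libraries where they do the work, as an engineer would, in place of code of your own. Each camera call takes 0.05 s, during which the arm holds its last target.

## Task

Get the strain viewer ready for looking at the clear lens on its glass: press the lamp's push button on the viewer's front corner, then push the polariser lever by its knob round the scale until its pointer stands on the 90 degree mark (the long marks are 0, 45 and 90, so it is the third and last long one). Only push with the fingers: do not shove or lift the viewer, and leave the lens and the loupe on top of it, and the things round it, where they are.

Things in the scene. Friction and masses are not known exactly. Their poses are not given: they have to be found in the camera images.
- viewer: Strain viewer: a white light box standing loose on rubber feet (3 to 4.4 kg, stays put under pushes of a few newtons), 300 mm along its x, 270 mm along its y, flat top 70 mm above the table, with a low grey lamp housing along its back edge (top 100 mm above the table). Origin: centre of its underside; x towards its back, y to its left seen from the front, z up. Its front faces the robot, give or take 25 degrees.
- ring_axis (a point): Point on the vertical axis of polariser ring and lever, 86 mm above the table, 15 mm behind the viewer's middle. Around it, on the viewer's flat top: the black turning ring (radius 68 mm, top 83 mm above the table) and inside it a fixed round glass stage (radius 50 mm, top 88 mm).
- polariser_ring (a joint): Angle of ring and lever in rad: 0 with the pointer on the 0 mark, growing counter-clockwise seen from above (the lever swings from the viewer's left side across its front); 1.571 on the 90 degree mark; stops at 0 and 2.15. Stiff (0.22 N m, some 2.5 N at the knob), stays where it is left. Starts between 0.05 and 0.85.
- lever_knob (a point): Centre of the top of the lever's knob, an upright black pin 16 mm in diameter, 78 to 106 mm above the table, standing on the lever 88 mm from the ring axis. The lever is a flat dark bar 12 mm wide, its top 78 mm above the table, that points straight away from the axis, tapering to a point 105.5 mm from it.
- pointer_tip (a point): Tip of the lever's pointer, 105.5 mm from the ring axis, in line with the knob, just inside the ends of the scale marks.
- mark_90 (a point): Inner end of the 90 degree scale mark, 106 mm from the ring axis. The black marks are printed flat on the viewer's top every 15 degrees from 0 to 120 and run outwards from a thin arc at 106 mm: those at 0, 45 and 90 are 20 mm long, the others 9 mm, so two short marks follow after the 90.
- mark_0 (a point): Inner end of the 0 degree scale mark, the first long mark, on the viewer's left side.
- lamp_button (a joint): Travel of the lamp button in m: 0 up, 0.006 fully down; it springs back. 1.5 N starts it, 5 N takes it fully down.
- lamp_button_top (a point): Centre of the top face of the lamp's push button, steel, 24 mm in diameter, in a black round housing 40 mm wide and 12 mm high, at the viewer's front right corner; its top stands 92 mm above the table. It is pushed straight down.
- specimen: Clear plastic lens blank, 48 mm in diameter, 14 mm high with a boss in the middle, 30 g, lying loose on the glass stage, within 14 mm of the ring axis. Origin: centre of its underside. To be left alone.
- loupe: Black waisted magnifier, 36 mm in diameter, 40 mm tall, 60 g, standing loose on the viewer's front left corner. Origin: centre of its underside. To be left alone.
- analyser: Round black filter, 84 mm in diameter, 10 mm thick, with a flat handle reaching 130 mm from its centre, lying on the table to the left of the viewer. Origin: centre of the disc's underside. Bystander.
- sleeve: Stainless steel cylinder, open at the top, 60 mm in diameter (64 mm at its foot), 115 mm tall, standing on the table to the right of the viewer. Origin: centre of its underside. Bystander.
- meter: Grey handheld meter, 150 x 74 x 40 mm, lying on the table to the right. Origin: centre of its underside. Bystander.
- screwdriver: Screwdriver, about 200 mm long with a black handle, lying on the table to the left, near the robot. Bystander.
- tray: Low blue tray, 130 x 100 x 35 mm, on the table at the far left of the viewer. Origin: centre of its underside. Bystander.

How it is judged:
On the way, in this order (a step that is already met when the one before it is completed fails the run):
1. the lamp button is pressed down (value of joint lamp_button above 0.004 m), for 0.05 s.
2. the lever is pushed round until the pointer stands on the 90 degree mark (value of joint polariser_ring between 1.5184 and 1.6232 rad), for 0.2 s.
At the end, for the whole second after the job is handed in: The ring stands within 3 degrees of the 90 degree mark (1.518 to 1.623 rad), the lamp button is up again, the viewer stands flat and at rest, the lens still lies on the glass and the loupe still stands upright (all of step 2 and value of joint lamp_button below 0.001 m and angle between viewer's own z axis and vertical below 0.03 rad and height (world z) of viewer below 0.004 m and horizontal distance between specimen and ring_axis below 0.028 m and angle between each of specimen, loupe's own z axis and vertical below 0.1 rad and linear speed of viewer below 0.01 m/s); the robot touches nothing.
It fails at once if the viewer is shoved more than 20 mm, tipped or lifted (distance of viewer from where it was at the start of the episode above 0.02 m or angle between viewer's own z axis and vertical above 0.06 rad or height (world z) of viewer above 0.008 m).
It fails at once if the lens on the glass is lifted or moved more than 25 mm (distance of specimen from where it was at the start of the episode above 0.025 m or height (world z) of specimen above 0.1 m).
It fails at once if the loupe is lifted, knocked over or moved more than 25 mm (distance of loupe from where it was at the start of the episode above 0.025 m or angle between loupe's own z axis and vertical above 0.4 rad).
It fails at once if a thing lying round the viewer is moved more than 30 mm (distance of any of analyser, sleeve, meter, screwdriver, tray from where it was at the start of the episode above 0.03 m).
It also fails if it takes over 48 s, if anything falls off the work surface, if the arm or the gripper's body presses on something with over 40 N, if the wrist force passes 120 N, or if a joint passes its speed limit or range.

## Working session

There is one attempt and no reset: what is moved stays moved. The work goes in short steps, Python scripts to look and compute and a tool call to move; the robot and the scene stay as the last step left them, time stands still between calls to the robot, and variables do not carry over. Pictures are saved under pics/ and viewed, and the job is handed in when it is done.

Besides the shell and the picture viewer there is one more tool, called after "Emit:" as name(argument=value, ...), one argument or row to a line, values as JSON. drive_tool: Moves the arm, as the interface text tells. Shifts and turns lie within -1 to 1; 1 stands for 2.5 cm of shift or 6 degrees of turn. Its arguments: {"type":"object","properties":{"plan":{"type":"array","items":{"type":"array","items":{"type":"array","items":{"type":"number","minimum":-1,"maximum":1}}}},"grip":{"type":"number"},"force":{"type":"number"}},"required":["plan"]}

```bash
mkdir -p pics
python3 - <<'E'
from rig import robot, camera, camera_model
import cv2
for n in ("scene","top"):
    im=camera(n); cv2.imwrite(f"pics/{n}0.png",im[:,:,::-1])
    m=camera_model(n); print(m)
print(robot.get_obs())
E
```

```text
{'K': array([[450.33648566,   0.        , 321.0096267 ],
       [  0.        , 450.33648566, 237.00081364],
       [  0.        ,   0.        ,   1.        ]]), 'world_to_cam': array([[ 0.88370427,  0.46773167, -0.01714179, -0.43626818],
       [-0.36469102,  0.71105734,  0.6011638 ,  0.15417241],
       [ 0.29337215, -0.52499957,  0.79894195, -1.19190716],
       [ 0.        ,  0.        ,  0.        ,  1.        ]])}
{'K': array([[579.1023819 ,   0.        , 324.68056348],
       [  0.        , 579.1023819 , 231.71351467],
       [  0.        ,   0.        ,   1.        ]]), 'world_to_cam': array([[-2.22778294e-02, -9.99751799e-01, -1.98369306e-04,
        -2.15551274e-02],
       [ 9.79553797e-01, -2.18674319e-02,  1.99990436e-01,
        -5.10868386e-01],
       [-1.99945136e-01,  4.26103941e-03,  9.79797829e-01,
        -1.52781265e+00],
       [ 0.00000000e+00,  0.00000000e+00,  0.00000000e+00,
         1.00000000e+00]])}
{'time': 0.1, 'q': array([-1.30249584e+00,  5.28369678e-01,  1.43379623e+00, -3.29689221e-05,
        1.18143563e+00, -1.78533055e-01]), 'joint_velocities': array([-5.05445726e-05, -1.73264484e-03, -1.71173131e-03, -1.44465920e-04,
        4.05349136e-04, -1.30365195e-03]), 'joint_torque': array([-4.88750684e-04, -4.40986311e+01, -1.77150321e+01,  6.34432049e-02,
        5.34155779e-02, -3.54523638e-05]), 'position': array([ 0.26998767, -0.56331917,  0.40386429]), 'tool_rot': array([ 9.75144231e-01,  2.21568767e-01, -6.02970504e-05, -1.00274886e-03]), 'ft_force': array([ 1.03165185, -0.64669728,  0.17600949]), 'moment': array([-0.00086199,  0.00029946, -0.00333363]), 'grip_width': 0.08668163522011764}
```

View pics/scene0.png

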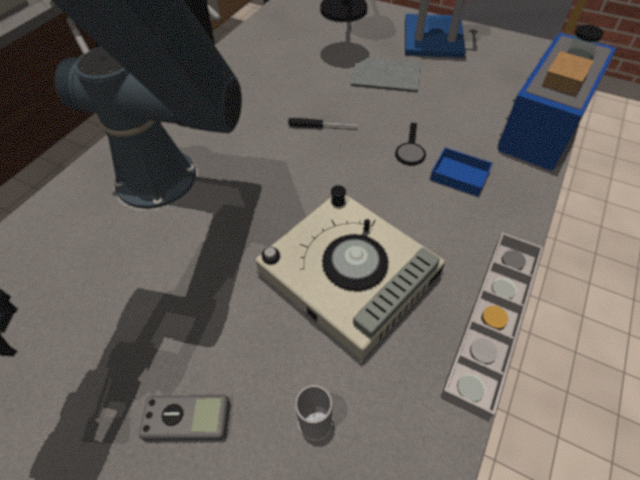

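View pics/top0.png

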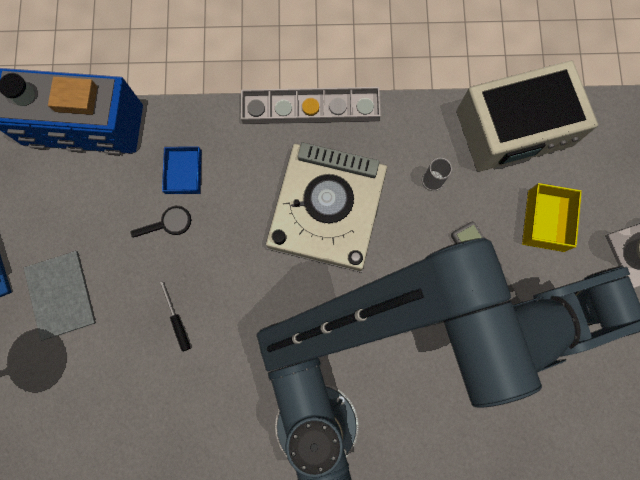

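The top view shows the viewer at about pixels (267–386, 143–270). The ring is near (329,198), the button near (355,257), the loupe at (279,237), and the knob at about (296,203), left of the ring. I'll enlarge both pictures to measure.

Run:
```python
import cv2
a=cv2.imread("pics/top0.png")[135:280,255:400]; cv2.imwrite("pics/topz.png",cv2.resize(a,None,fx=4,fy=4,interpolation=cv2.INTER_CUBIC))
a=cv2.imread("pics/scene0.png")[175:360,250:450]; cv2.imwrite("pics/scenez.png",cv2.resize(a,None,fx=3,fy=3,interpolation=cv2.INTER_CUBIC))
```

```text
(no output)
```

View pics/topz.png

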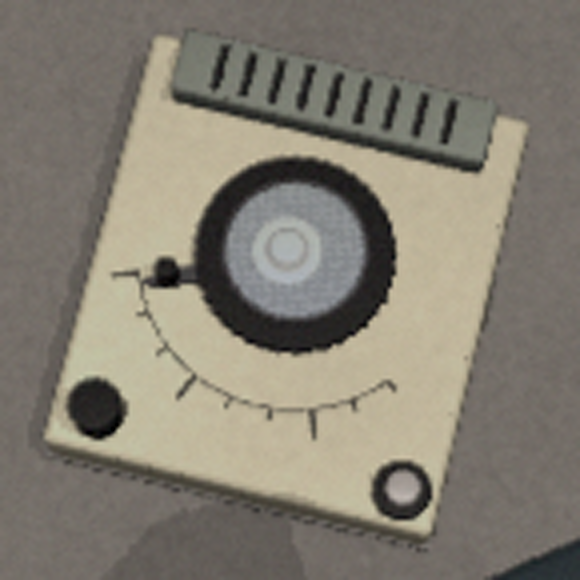

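View pics/scenez.png

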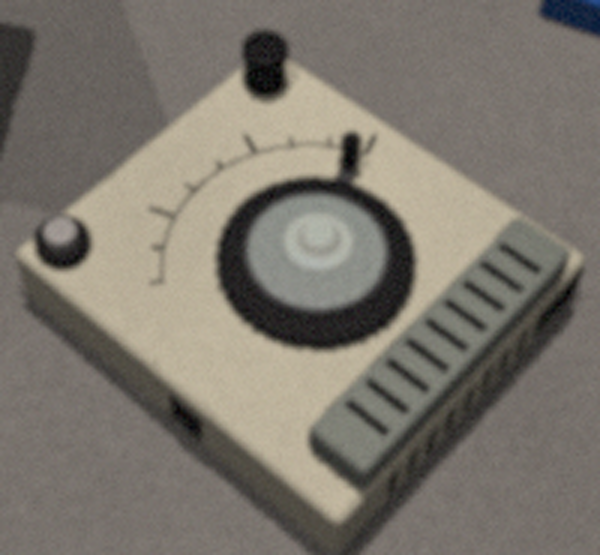

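```bash
cat > geo.py <<'E'
import numpy as np, cv2
from rig import camera_model
def ray(n,u,v):
    m=camera_model(n);K=m["K"];T=np.array(m["world_to_cam"]);R=T[:3,:3]
    d=np.array([(u-K[0,2])/K[0,0],-(v-K[1,2])/K[1,1],-1]); return -R.T@T[:3,3],R.T@d
def at(n,u,v,z):
    o,d=ray(n,u,v); return (o+d*(z-o[2])/d[2])[:2]
def tz(u,v): return ((u+.5)/4-.5+255,(v+.5)/4-.5+135)
def sz(u,v): return ((u+.5)/3-.5+250,(v+.5)/3-.5+175)
E
python3 - <<'E'
from geo import *
from scipy.optimize import least_squares
T=lambda u,v,z: at("top",*tz(u,v),z)
S=lambda u,v,z: at("scene",*sz(u,v),z)
P={'ringT':T(295,254,.083),'butT':T(404,486,.092),'knobT':T(167,266,.106),
'm0T':T(138,274,.07),'m45T':T(196,377,.07),'m90T':T(312,410,.07),'m120T':T(388,382,.07),'m90oT':T(314,438,.07),
'FL':T(45,440,.07),'FR':T(432,538,.07),'BL':T(155,37,.07),'BR':T(527,122,.07),'loupe':T(97,406,.11),'lens':T(287,249,.1),
'butS':S(59,230,.092),'ringS':S(316,263,.083),'knobS':S(352,137,.106),'m90S':S(168,215,.07),'m45S':S(254,152,.07),'m0S':S(369,150,.07),'m120S':S(160,283,.07),'loupeS':S(265,44,.11)}
for k,v in P.items(): print(k,v.round(4))
c=P['ringT'];
for k in P:
  d=P[k]-c; print(k,np.hypot(*d).round(4),np.degrees(np.arctan2(d[1],d[0])).round(1))
mid=lambda a,b:(P[a]+P[b])/2
for a,b in (('FL','FR'),('BL','BR'),('FL','BL'),('FR','BR')):
  d=P[b]-P[a];print(a,b,np.hypot(*d),np.degrees(np.arctan2(d[1],d[0])))
# joint fit: pose x,y,yaw, mark0 angle, cam S offset
def model(p):
    x,y,t,a0=p[:4];R=np.array([[np.cos(t),-np.sin(t)],[np.sin(t),np.cos(t)]])
    W=lambda v:np.array([x,y])+R@np.array(v)
    c=np.array([.015,0]);mk=lambda a:W(c+.106*np.array([np.cos(a0+np.radians(a)),np.sin(a0+np.radians(a))]))
    return {'ring':W(c),'m0':mk(0),'m45':mk(45),'m90':mk(90),'m120':mk(120),'FL':W([-.15,.135]),'FR':W([-.15,-.135]),'BL':W([.15,.135]),'BR':W([.15,-.135])}
def res(p):
    M=model(p);r=[]
    for k in ('ring','m0','m45','m90','m120'):
        r+=list(M[k]-P[k+'T'])+list(M[k]-P[k+'S']+p[4:6])
    for k in ('FL','FR','BL','BR'): r+=list(M[k]-P[k])
    return np.array(r)
s=least_squares(res,[.5,0,-.2,1.57,0,0],loss='soft_l1',f_scale=.002)
print(s.x,np.degrees(s.x[2:4])); print((res(s.x)*1e3).round(1)); print({k:v.round(4) for k,v in model(s.x).items()})
for k in ('butT','butS','knobT','knobS'):
  t=s.x[2];R=np.array([[np.cos(t),-np.sin(t)],[np.sin(t),np.cos(t)]]);q=R.T@(P[k]-s.x[:2]);d=q-[.015,0];print(k,q.round(4),np.hypot(*d),np.degrees(np.arctan2(d[1],d[0])-s.x[3]))
E
```

```text
ringT [ 0.5963 -0.0449]
butT [ 0.4346 -0.1128]
knobT [0.5839 0.0407]
m0T [0.5881 0.0621]
m45T [0.5156 0.0238]
m90T [ 0.4912 -0.0539]
m120T [ 0.5093 -0.1056]
m90oT [ 0.472  -0.0548]
FL [0.4747 0.1256]
FR [ 0.4027 -0.1315]
BL [0.7577 0.0486]
BR [ 0.6902 -0.2073]
loupe [0.4892 0.0876]
lens [ 0.5954 -0.0394]
butS [ 0.4346 -0.1134]
ringS [ 0.6013 -0.0515]
knobS [0.5838 0.0429]
m90S [ 0.4867 -0.0545]
m45S [0.5154 0.0247]
m0S [0.59  0.065]
m120S [ 0.5098 -0.1075]
loupeS [0.4903 0.0918]
ringT 0.0 0.0
butT 0.1754 -157.2
knobT 0.0865 98.3
m0T 0.1073 94.4
m45T 0.1059 139.6
m90T 0.1055 -175.1
m120T 0.1061 -145.1
m90oT 0.1247 -175.4
FL 0.2094 125.5
FR 0.2121 -155.9
BL 0.1865 30.1
BR 0.1876 -60.0
loupe 0.1703 129.0
lens 0.0056 99.7
butS 0.1757 -157.0
ringS 0.0084 -53.0
knobS 0.0886 98.1
m90S 0.11 -175.0
m45S 0.1067 139.3
m0S 0.1101 93.3
m120S 0.1068 -144.1
loupeS 0.1729 127.8
FL FR 0.26702808104591746 -105.6344577787502
BL BR 0.264630273616469 -104.77780335517352
FL BL 0.293319092883399 -15.22401992514732
FR BR 0.29730251512515693 -14.761686154227778
[ 5.81945777e-01 -4.10637408e-02 -2.66069785e-01  1.91675153e+00
  7.66545313e-04 -8.62968522e-04] [-15.24467575 109.82177316]
[ 0.1 -0.2 -4.1  5.7 -0.1 -1.5 -1.3 -5.2  0.1 -0.   1.1 -1.8 -0.4  0.4
  4.8  0.2 -0.1  0.4  0.1  1.4 -2.   3.  -1.  -0.4  4.5  1.1  1.  -3.5]
{'ring': array([ 0.5964, -0.045 ]), 'm0': array([0.588 , 0.0607]), 'm45': array([0.5157, 0.0237]), 'm90': array([ 0.4908, -0.0535]), 'm120': array([ 0.5091, -0.1052]), 'FL': array([0.4727, 0.1286]), 'FR': array([ 0.4017, -0.1319]), 'BL': array([0.7622, 0.0497]), 'BR': array([ 0.6912, -0.2108])}
butT [-0.1233 -0.1079] 0.17543275949646486 -251.85367259118098
butS [-0.1232 -0.1086] 0.1757256738197042 -251.66747903505663
knobT [-0.0196  0.0794] 0.08664618750164549 3.7502527668752563
knobS [-0.0203  0.0815] 0.08878363773721554 3.588867240260237
```

The two cameras agree: the ring axis is at (0.596, −0.045), the button at (0.435, −0.113), the 0 mark lies along 94.6°, and the lever starts at about 3.7°. The arc radius (0.106), knob radius (0.087–0.089) and viewer size all match the given sizes. Next I shut the fingers and move above the button.

Emit:
drive_tool(
  plan=[
    [[0.37,1,0,0,0,0],[0.37,1,0,0,0,0],[0.37,1,0,0,0,0],[0.37,1,0,0,0,0],[0.37,1,0,0,0,0],[0.37,1,0,0,0,0],[0.37,1,0,0,0,0],[0.37,1,0,0,0,0]],
  ],
  grip=1,
  force=15,
)

```text
time: 1.1
position: [0.3445, -0.3621, 0.4047]
tool_rot: [0.975, 0.222, -0.0, -0.0]
ft_force: [0.3, -0.2, -0.4]
grip_width: 0.015
```

Emit:
drive_tool(
  plan=[
    [[0.37,1,0,0,0,0],[0.37,1,0,0,0,0],[0.37,1,0,0,0,0],[0.37,1,0,0,0,0],[0.37,1,0,0,0,0],[0.37,1,0,0,0,0],[0.37,1,0,0,0,0],[0.37,1,0,0,0,0]],
  ],
)

```text
time: 2.1
position: [0.4182, -0.1621, 0.4048]
tool_rot: [0.975, 0.222, 0.0, 0.0]
ft_force: [-0.1, -0.4, -0.2]
grip_width: 0.0002
```

Emit:
drive_tool(
  plan=[
    [[0.37,1,-0.5,0,0,0],[0.3,1,-0.5,0,0,0],[0,0,-1,0,0,0],[0,0,-1,0,0,0],[0,0,0,0,0,0],[0,0,0,0,0,0]],
  ],
)

```text
time: 2.85
position: [0.4351, -0.1135, 0.3303]
tool_rot: [0.975, 0.222, 0.0, 0.0]
ft_force: [-1.0, 0.3, -0.8]
grip_width: 0.0007
```

Emit:
drive_tool(
  plan=[
    [[0,0,-0.8,0,0,0],[0,0,-0.8,0,0,0],[0,0,-0.3,0,0,0],[0,0,0,0,0,0]],
  ],
)

```text
time: 3.35
position: [0.435, -0.1138, 0.2826]
tool_rot: [0.975, 0.221, 0.0, 0.0]
ft_force: [0.2, -0.3, -0.4]
grip_width: 0.0004
```

Run:
```python
from rig import camera
import cv2
a=camera("scene")[175:360,200:450,::-1]; cv2.imwrite("pics/s1.png",cv2.resize(a,None,fx=3,fy=3,interpolation=cv2.INTER_CUBIC))
```

```text
(no output)
```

View pics/s1.png

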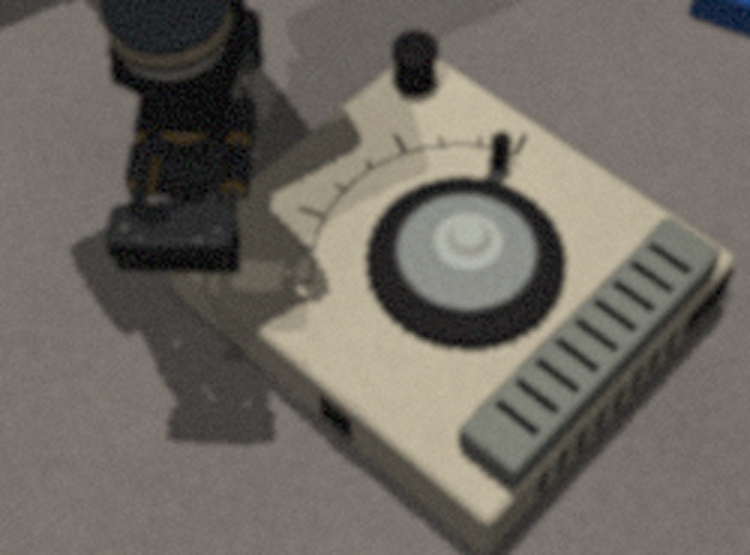

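Run:
```python
from geo import *
m=camera_model("scene");T=np.array(m["world_to_cam"]);K=m["K"]
print(-T[:3,:3].T@T[:3,3])
for z in (.1,.118,.17,.28):
  p=T[:3,:3]@[.435,-.1138,z]+T[:3,3]; u=K[0,0]*p[0]/-p[2]+K[0,2];v=K[1,1]*-p[1]/-p[2]+K[1,2]; print(z,(u-200)*3,(v-175)*3)
```

```text
[ 0.79142971 -0.53131973  0.85210334]
0.1 206.9848667764473 222.92466419551704
0.118 204.06164788207155 207.44769129249022
0.17 195.07313875393305 159.85805902702387
0.28 172.90728889004941 42.50103921029935
```

The gripper body, whose end points towards this camera at crop (175,235), hides the button, as the projection predicts. The rest of the viewer is unchanged. I press in small steps and watch the force.

Emit:
drive_tool(
  plan=[
    [[0,0,-0.3,0,0,0],[0,0,-0.1,0,0,0],[0,0,0,0,0,0],[0,0,0,0,0,0]],
  ],
)

```text
time: 3.9
position: [0.4352, -0.1138, 0.2725]
tool_rot: [0.975, 0.222, 0.001, 0.001]
ft_force: [0.1, -0.1, 1.3]
grip_width: 0.0006
```

Emit:
drive_tool(
  plan=[
    [[0,0,-0.08,0,0,0],[0,0,0,0,0,0],[0,0,0,0,0,0]],
  ],
)

```text
time: 4.28
position: [0.4352, -0.1138, 0.2704]
tool_rot: [0.975, 0.222, 0.001, 0.0]
ft_force: [1.8, -1.3, 4.3]
grip_width: 0.0003
```

Emit:
drive_tool(
  plan=[
    [[0,0,-0.07,0,0,0],[0,0,0,0,0,0],[0,0,0,0,0,0]],
  ],
)

```text
time: 4.65
position: [0.4352, -0.1138, 0.2686]
tool_rot: [0.975, 0.222, 0.001, 0.0]
ft_force: [2.8, -1.3, 4.7]
grip_width: 0.0002
```

Emit:
drive_tool(
  plan=[
    [[0,0,-0.03,0,0,0],[0,0,0,0,0,0],[0,0,0,0,0,0]],
  ],
)

```text
time: 5.03
position: [0.4351, -0.1138, 0.2685]
tool_rot: [0.975, 0.222, 0.001, 0.001]
ft_force: [0.7, -0.6, 11.3]
grip_width: 0.0007
```

The button bottomed out: the force rose to 11 N with the tip at z = 0.0865. Now I lift, cross over to behind the knob and turn the jaw axis radial.

Emit:
drive_tool(
  plan=[
    [[0,0,0.6,0,0,0],[0,0,0.8,0,0,0],[0,0,0.8,0,0,0]],
  ],
)

```text
time: 5.4
position: [0.4335, -0.1128, 0.3222]
tool_rot: [0.975, 0.222, -0.002, -0.002]
ft_force: [0.2, 0.0, -0.4]
grip_width: 0.0004
```

Emit:
drive_tool(
  plan=[
    [[0.89,0.8,0,0,0,-0.37],[0.89,0.8,0,0,0,-0.37],[0.89,0.8,0,0,0,-0.37],[0.89,0.8,0,0,0,-0.37],[0.89,0.8,0,0,0,-0.37],[0.89,0.8,0,0,0,-0.37],[0.89,0.8,0,0,0,-0.37],[0.89,0.8,0,0,0,-0.37]],
  ],
)

```text
time: 6.4
position: [0.612, 0.0473, 0.321]
tool_rot: [0.998, 0.068, -0.003, -0.0]
ft_force: [-0.0, 0.3, -0.5]
grip_width: 0.0004
```

Emit:
drive_tool(
  plan=[
    [[0,0,0,0,0,0],[0,0,0,0,0,0]],
  ],
)

```text
time: 6.65
position: [0.6114, 0.0463, 0.3215]
tool_rot: [0.998, 0.069, -0.002, -0.0]
ft_force: [-0.2, 0.1, 0.0]
grip_width: 0.0005
```

Run:
```python
from rig import camera
import cv2
a=camera("scene")[145:360,230:450,::-1]; cv2.imwrite("pics/s2.png",cv2.resize(a,None,fx=2.6,fy=2.6,interpolation=cv2.INTER_CUBIC))
```

```text
(no output)
```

View pics/s2.png

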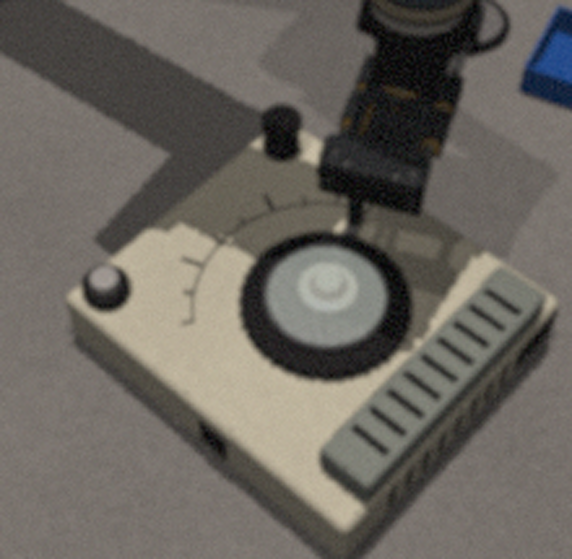

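The button is back up, the lens and loupe haven't moved, and the fingers hover behind the lever. I lower the tip to about 0.089 m.

Emit:
drive_tool(
  plan=[
    [[0.1,0,-0.6,0,0,0],[0,0,-0.6,0,0,0],[0,0,-0.5,0,0,0],[0,0,-0.3,0,0,0],[0,0,0,0,0,0],[0,0,0,0,0,0]],
  ],
)

```text
time: 7.45
position: [0.6156, 0.0464, 0.273]
tool_rot: [0.998, 0.068, 0.0, 0.0]
ft_force: [-0.8, -0.9, 0.5]
grip_width: 0.0003
```

```bash
cat > arc.py <<'E'
# rows to carry the tip centre about the ring axis (flat face behind knob): lever angles (deg on scale)
import numpy as np, sys
c=np.array([.5964,-.045]); 
def pos(s,off=.0175,r=.088):
    f=np.radians(94.6+s); return c+r*np.array([np.cos(f),np.sin(f)])-off*np.array([-np.sin(f),np.cos(f)])
if __name__=="__main__":
    x,y=map(float,sys.argv[1:3]); p=np.array([x,y]); prev=None
    for s in map(float,sys.argv[3:]):
        q=pos(s); print(s,q.round(4),((q-p)/.025).round(2), None if prev is None else round((s-prev)/6,2)); p=q;prev=s
E
python3 - <<'E'
from rig import robot
o=robot.get_obs();print(o['position'],o['tool_rot'],o['ft_force'])
E
python3 arc.py .6139 .0463 3 8 13 18 23 28 33 38 43 48 53 58 63 68 73 78 82 86 90
```

```text
[0.61556419 0.04638168 0.27301535] [9.97658334e-01 6.83936669e-02 3.85941375e-04 7.63164688e-05] [-0.78878565 -0.93852279  0.53178427]
3.0 [0.6021 0.0445] [-0.47 -0.07] None
8.0 [0.5943 0.0447] [-0.31  0.01] 0.83
13.0 [0.5865 0.0442] [-0.31 -0.02] 0.83
18.0 [0.5787 0.043 ] [-0.31 -0.05] 0.83
23.0 [0.5711 0.0411] [-0.3  -0.07] 0.83
28.0 [0.5637 0.0386] [-0.3 -0.1] 0.83
33.0 [0.5566 0.0354] [-0.29 -0.13] 0.83
38.0 [0.5497 0.0316] [-0.27 -0.15] 0.83
43.0 [0.5432 0.0273] [-0.26 -0.17] 0.83
48.0 [0.5371 0.0224] [-0.24 -0.2 ] 0.83
53.0 [0.5315 0.0169] [-0.23 -0.22] 0.83
58.0 [0.5263 0.011 ] [-0.21 -0.24] 0.83
63.0 [0.5217 0.0047] [-0.18 -0.25] 0.83
68.0 [ 0.5177 -0.002 ] [-0.16 -0.27] 0.83
73.0 [ 0.5142 -0.009 ] [-0.14 -0.28] 0.83
78.0 [ 0.5114 -0.0163] [-0.11 -0.29] 0.83
82.0 [ 0.5096 -0.0223] [-0.07 -0.24] 0.67
86.0 [ 0.5082 -0.0284] [-0.05 -0.24] 0.67
90.0 [ 0.5073 -0.0346] [-0.04 -0.25] 0.67
```

Emit:
drive_tool(
  plan=[
    [[-0.3,-0.04,0,0,0,0],[-0.24,-0.03,0,0,0,0],[-0.31,0.01,0,0,0,0.83],[-0.31,-0.02,0,0,0,0.83],[-0.31,-0.05,0,0,0,0.83],[-0.3,-0.07,0,0,0,0.83],[-0.3,-0.1,0,0,0,0.83],[0,0,0,0,0,0]],
  ],
)

```text
time: 8.45
position: [0.5638, 0.0385, 0.2734]
tool_rot: [0.96, 0.281, 0.001, 0.001]
ft_force: [2.0, -1.6, -0.4]
grip_width: 0.0009
```

Run:
```python
from rig import camera
import cv2
a=camera("scene")[145:360,230:450,::-1]; cv2.imwrite("pics/s3.png",cv2.resize(a,None,fx=2.6,fy=2.6,interpolation=cv2.INTER_CUBIC))
```

```text
(no output)
```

View pics/s3.png

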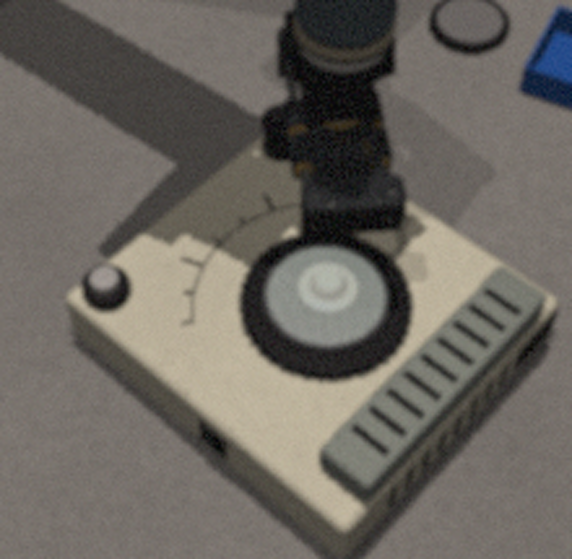

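The viewer and lens haven't moved, and about 2.5 N at the fingers matches the expected knob resistance. I carry on round the arc.

Emit:
drive_tool(
  plan=[
    [[-0.29,-0.13,0,0,0,0.83],[-0.27,-0.15,0,0,0,0.83],[-0.26,-0.17,0,0,0,0.83],[-0.24,-0.2,0,0,0,0.83],[-0.23,-0.22,0,0,0,0.83],[-0.21,-0.24,0,0,0,0.83],[-0.18,-0.25,0,0,0,0.83],[-0.16,-0.27,0,0,0,0.83]],
  ],
)

```text
time: 9.5
position: [0.5185, -0.0017, 0.2733]
tool_rot: [0.806, 0.592, 0.002, 0.001]
ft_force: [4.4, 1.5, 0.5]
grip_width: 0.0002
```

Emit:
drive_tool(
  plan=[
    [[-0.14,-0.28,0,0,0,0.83],[-0.11,-0.29,0,0,0,0.83],[-0.07,-0.24,0,0,0,0.67],[-0.04,-0.18,0,0,0,0.5],[0,0,0,0,0,0],[0,0,0,0,0,0]],
  ],
)

```text
time: 10.25
position: [0.5091, -0.0264, 0.273]
tool_rot: [0.71, 0.704, 0.001, 0.001]
ft_force: [3.2, 1.3, -0.2]
grip_width: 0.0007
```

Run:
```python
from rig import camera,robot
import cv2
for n,(a,b,c,d) in {"scene":(145,360,230,450),"top":(135,280,255,400)}.items():
  im=camera(n)[a:b,c:d,::-1]; f=2.6 if n=="scene" else 4; cv2.imwrite(f"pics/{n}4.png",cv2.resize(im,None,fx=f,fy=f,interpolation=cv2.INTER_CUBIC))
o=robot.get_obs();print(o['position'],o['tool_rot'],o['ft_force'])
```

```text
[ 0.50901642 -0.02640544  0.27300244] [7.10078038e-01 7.04122552e-01 5.44967898e-04 5.60756511e-04] [3.51033185 1.48079404 1.77498442]
```

View pics/scene4.png

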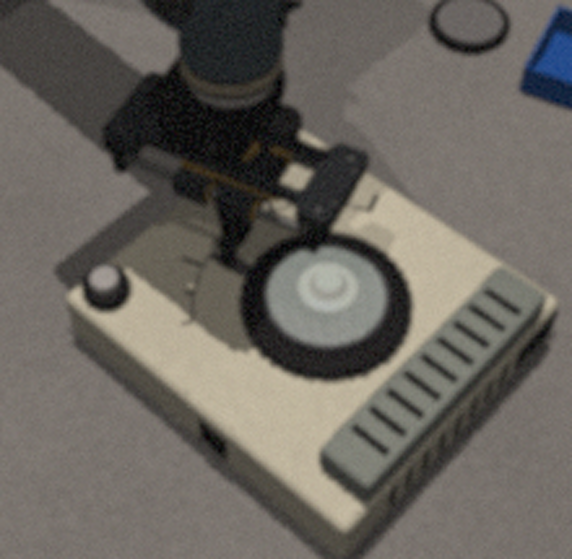

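View pics/top4.png

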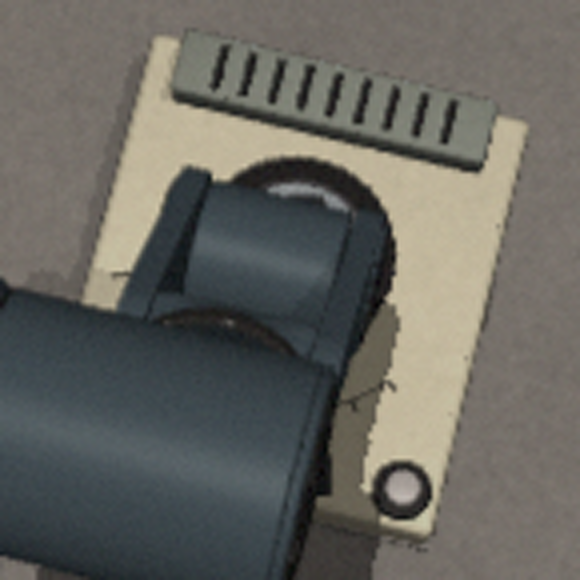

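Run:
```python
from rig import camera
import cv2
im=camera("scene")[215:275,295:365,::-1]; im=cv2.convertScaleAbs(im,alpha=1.8); cv2.imwrite("pics/s5.png",cv2.resize(im,None,fx=9,fy=9,interpolation=cv2.INTER_CUBIC))
```

```text
(no output)
```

View pics/s5.png

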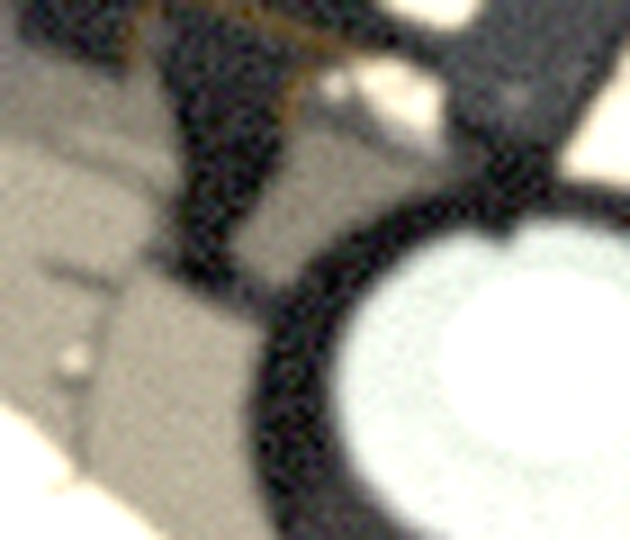

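Run:
```python
from geo import *
from arc import c
f=lambda u,v,z:at("scene",295+(u+.5)/9-.5,215+(v+.5)/9-.5,z)
off=np.array([.0008,-.0009])
for n,u,v,z in (("tip",152,252,.076),("tip2",148,250,.076),("base",262,305,.076),("m90",108,285,.07),("m90o",45,262,.07)):
  p=f(u,v,z)+off; d=p-c; print(n,p.round(4),np.hypot(*d).round(4),(np.degrees(np.arctan2(d[1],d[0]))%360-94.6).round(1))
```

```text
tip [ 0.496  -0.0447] 0.1004 85.2
tip2 [ 0.4949 -0.0446] 0.1015 85.2
base [ 0.5264 -0.0464] 0.07 86.6
m90 [ 0.489  -0.0543] 0.1078 90.3
m90o [ 0.4723 -0.0552] 0.1245 90.1
```

The lever's tip stands at about 85.2° and the 90 mark reads 90.2°, so the lever is where the geometry says (85°). One last 5° push.

Emit:
drive_tool(
  plan=[
    [[-0.02,-0.15,0,0,0,0.4],[-0.03,-0.15,0,0,0,0.4],[0,0,0,0,0,0],[0,0,0,0,0,0],[0,0,0,0,0,0]],
  ],
)

```text
time: 11.02
position: [0.5069, -0.0338, 0.2725]
tool_rot: [0.68, 0.733, -0.0, -0.001]
ft_force: [2.0, 2.0, -0.3]
grip_width: 0.0004
```

Run:
```python
from rig import camera
import cv2
im=camera("scene")[215:275,295:365,::-1]; im=cv2.convertScaleAbs(im,alpha=1.8); cv2.imwrite("pics/s6.png",cv2.resize(im,None,fx=9,fy=9,interpolation=cv2.INTER_CUBIC))
```

```text
(no output)
```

View pics/s6.png

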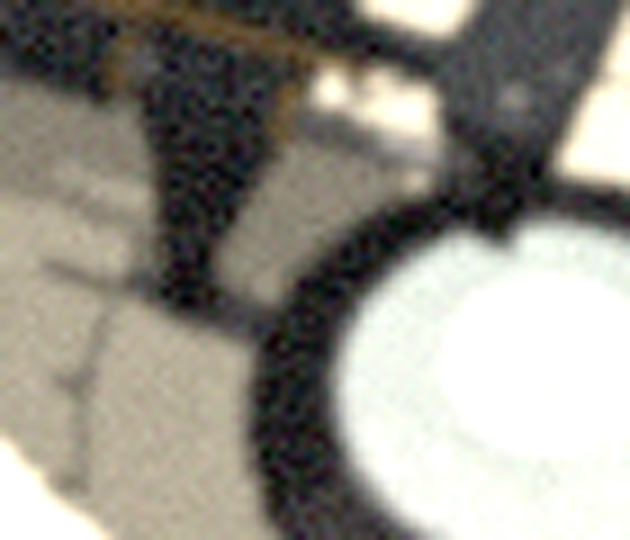

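The pointer, ending at (140,280), now lines up with the 90 mark from (108,285) to (45,262). I back the fingers off, lift and clear the view to check.

Emit:
drive_tool(
  plan=[
    [[-0.02,0.3,0,0,0,0],[-0.04,0.5,0,0,0,0],[0,0,0.6,0,0,0],[0,0,1,0,0,0],[0,0,1,0,0,0],[0,0,1,0,0,0],[0,0,1,0,0,0],[0,0,0.5,0,0,0]],
  ],
)

```text
time: 12.08
position: [0.5058, -0.014, 0.4024]
tool_rot: [0.68, 0.734, 0.001, 0.001]
ft_force: [-0.3, 0.3, -0.2]
grip_width: 0.0007
```

Emit:
drive_tool(
  plan=[
    [[-0.2,-1,0,0,0,0],[-0.2,-1,0,0,0,0],[-0.2,-1,0,0,0,0],[-0.2,-1,0,0,0,0],[-0.2,-1,0,0,0,0],[-0.2,-1,0,0,0,0],[-0.2,-1,0,0,0,0],[-0.2,-1,0,0,0,0]],
  ],
)

```text
time: 13.08
position: [0.4654, -0.2147, 0.4002]
tool_rot: [0.68, 0.734, -0.0, -0.0]
ft_force: [-0.2, 0.7, 0.3]
grip_width: 0.0002
```

Emit:
drive_tool(
  plan=[
    [[-0.2,-1,0,0,0,0],[-0.2,-1,0,0,0,0],[-0.2,-1,0,0,0,0],[-0.2,-1,0,0,0,0],[-0.2,-1,0,0,0,0],[-0.2,-1,0,0,0,0],[-0.2,-1,0,0,0,0],[-0.2,-1,0,0,0,0]],
  ],
)

```text
time: 14.08
position: [0.4255, -0.4155, 0.4002]
tool_rot: [0.68, 0.734, 0.0, -0.0]
ft_force: [0.7, -0.2, -0.5]
grip_width: 0.0004
```

Run:
```python
from rig import camera,robot
import cv2
for n,(a,b,c,d),f in (("scene",(175,360,250,450),3),("top",(135,280,255,400),4)):
  im=camera(n)[:,:,::-1]; cv2.imwrite(f"pics/{n}7full.png",im); cv2.imwrite(f"pics/{n}7.png",cv2.resize(im[a:b,c:d],None,fx=f,fy=f,interpolation=cv2.INTER_CUBIC))
o=robot.get_obs();print(o['time'],o['position'],o['ft_force'])
```

```text
14.175 [ 0.42526433 -0.41719336  0.40027274] [-0.630673    1.05861904  0.48312817]
```

View pics/top7.png

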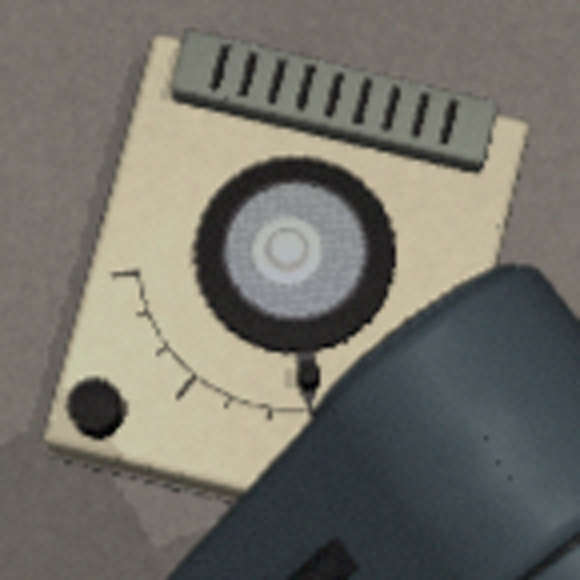

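View pics/scene7.png

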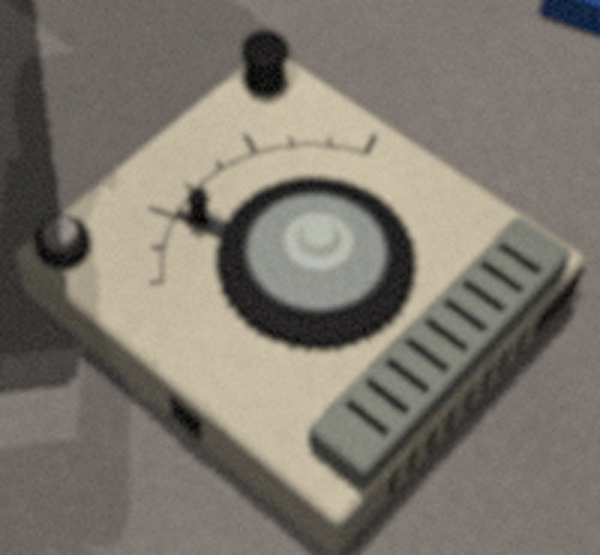

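The pointer tip, at (311,407) in the top crop, meets the 90 mark, but the arm hides part of the view. I move it further out and measure the angle.

Emit:
drive_tool(
  plan=[
    [[-1,-1,0,0,0,0],[-1,-1,0,0,0,0],[-1,-1,0,0,0,0],[-1,-1,0,0,0,0],[-1,-1,0,0,0,0],[-1,-1,0,0,0,0],[0,0,0,0,0,0]],
  ],
)

```text
time: 15.05
position: [0.2743, -0.5655, 0.4001]
tool_rot: [0.681, 0.732, -0.0, 0.0]
ft_force: [0.4, 0.5, 0.1]
grip_width: 0.0007
```

Run:
```python
from rig import camera,robot
from geo import *
from arc import c
im=camera("top")[:,:,::-1]; cv2.imwrite("pics/top8.png",im)
cv2.imwrite("pics/top8z.png",cv2.resize(im[205:275,300:375],None,fx=8,fy=8,interpolation=cv2.INTER_CUBIC))
for n,p in (("T",at("top",*tz(308,373),.106)),("S",at("scene",*sz(199,194),.106)),("S2",at("scene",*sz(199,192),.106))):
  d=p-c; print(n,p.round(4),np.hypot(*d).round(4),np.degrees(np.arctan2(d[1],d[0]))%360-94.6)
print(robot.get_obs()['time'])
```

```text
T [ 0.5091 -0.0512] 0.0875 89.47980173994668
S [ 0.5111 -0.0511] 0.0855 89.4867390698499
S2 [ 0.5103 -0.0496] 0.0863 88.44508186776332
15.1
```

View pics/top8z.png

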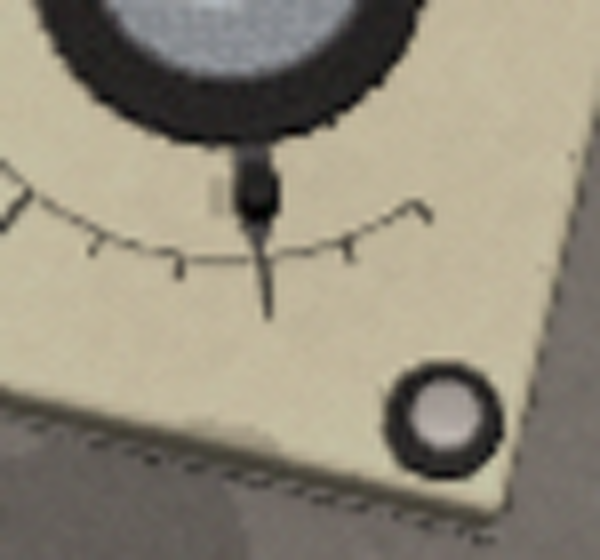

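View pics/top8.png

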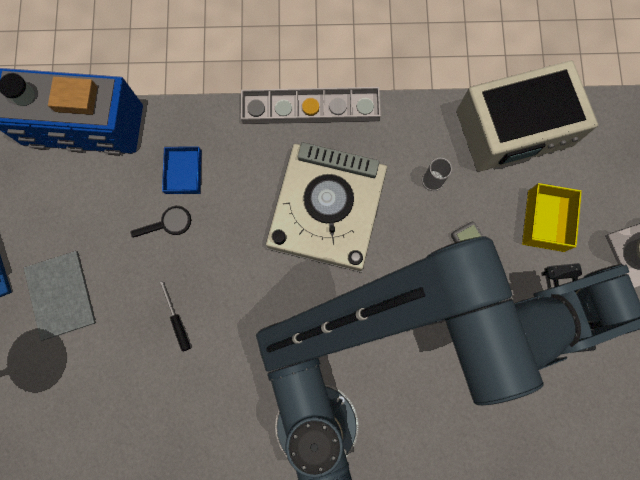

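The pointer sits on the long 90 mark, at crop (262,250) running into (268,318), and the knob measures about 89.5°. The button, loupe, lens and everything round the viewer are where they were, so I hand in.

```bash
python3 -c "
from rig import robot
print(robot.hand_in())"
```

```text
the job is handed in; nothing more can be done
None
```

The lamp button was pressed and the polariser pointer now stands on the 90 degree mark. The job was handed in at about 15 s on the robot's clock, and hand-in reports no verdict.

- **Button:** I pressed it with the shut fingertips until it bottomed out (tip at z ≈ 0.0865 m, force rising to about 11 N). In the pictures it stands up again afterwards.
- **Lever:** I pushed the knob round from about 4° with the closed fingers, checked it at 85°, then pushed it the last few degrees and backed the arm well clear. The knob last measured 89.5° from the top camera and 88.4–89.5° from the scene camera. That spread depends on where I picked the knob's centre and is inside the 3° tolerance.
- **Surroundings:** The last pictures show the viewer, lens, loupe and the things round it with no visible movement. The arm still hides most of the meter in the top view, so I couldn't check it fully in the last picture.
- **Disagreement:** During the push the wrist force showed an extra 2–3.5 N pulling towards the ring axis, more than the push itself should give. I did not explain it, but the lever position checked by camera matched what I had planned.

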